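# Set the comb binder's size dial and hold its opener lever half open

### The arm

A 6-joint arm with a two-finger parallel gripper is mounted at the origin on the work surface. World frame = base frame: x ahead of the robot, y to its left, z up, the work surface at z = 0. Lengths are in m, angles in rad, forces in N, time in s.
With the tool pointing down it reaches from about 0.375 to 0.9 m from the base axis. Payload 3.1 kg.
Tool frame: the origin (TCP) lies between the finger pads; the fingertips stand 22 mm ahead of it and the grasp point (between the pads) lies 3 mm ahead of it; z points along the fingers, y is the line along which they close (so a half turn about z gives the same grasp; the last joint's range is limited). The gripper opens to 87 mm and grips with 3 to 60 N. Pads are 19 mm wide; open, the fingers measure 117 mm over their backs; the gripper's body (75 mm by 190 mm) begins 51 mm behind the grasp point.
Start: joints at [-0.178, 0.527, 1.433, -0, 1.181, -0.178], TCP at [0.625, 0, 0.209] pointing down, gripper open.
Joint ranges: [-3.08, 3.08], [-0.75, 2.2], [0.22, 2.44], [-1.43, 4.57], [0, 2.65], [-2.85, 2.85]. Speed limits (rad/s): [2.79, 2.79, 3.14, 3.14, 3.14, 3.14].

### API

Orientations are given as a unit quaternion [x, y, z, w].
In Python, from rig import get_obs, camera, get_calibration, hand_in, cut_out gives the robot as it stands.
- The arm moves only by the shell command python3 -m inch 'ROWS' [OPENING] [FORCE]. ROWS is JSON, one flat list of numbers, 6 for each row, row after row: the shift along the tool's x, y, z scaled (see below), then the turn, a rotation vector about the tool's x, y, z scaled (see below). A call has 1 to 20 rows; each row is the pose to reach, as a shift and turn from the pose commanded when the call began, along the tool's axes at that moment; what a row does not reach only later rows make up. The controller multiplies each number of a shift by 0.08 m and each number of a turn by 90 degrees. A row lasts 1/12 s, in which the tool goes at most 41.7 mm and 7.16 degrees, less where a joint would pass 70% of its speed; a pose out of reach is approached as far as the arm can. A call with a number of a shift or a turn outside -1 to 1 is refused whole. A call with a gripper value outside its range is refused whole. OPENING is the finger opening in mm, from 0 to 87, set as the call begins (- or left out, the last holds). The fingers move at their own pace and stop on an object; FORCE is the grip in N (left out, the last holds). Time passes only in rows, so rows that repeat a pose let the fingers close. It gives the time, the measured TCP pose, the force, the opening and the grip force at its end, in the units of the state.
- get_obs(): the state, without advancing time (a new reading comes with each control period).
- camera(name): name is "scene" or "side" or "wrist"; returns the picture (400x640x3 uint8, red, green, blue); there is no depth.
- get_calibration(name): a dict with "vertical_fov" (degrees; the focal length in pixels is half the picture's height over the tangent of half this angle, whatever the lens; pixels are square), "cx", "cy" (the principal point, pixels), "D" ([k1, k2, p1, p2, k3] as OpenCV has them; the pictures are not rectified), "T" (4x4, takes a point from camera to world coordinates). Camera axes: x right, y down, z forward; pixel columns grow to the right and rows downward; lengths in m; the calibration is good to about 2 mm. A picture is of the moment at which its call begins: read the wrist's pose just before it. get_calibration takes no time and is no camera call; for the wrist camera it gives the pose at the moment of the call.
- hand_in(): hands the job in; it is judged then, once.
Trained networks look in the newest picture that a camera, given by its name, has taken for a name from the list of things; names that differ only in an ending like _2 or _b are one class to them, and where a whole thing is asked for, a point or a joint stands for the part that bears it (a point fixed in the world has none). Each returns a list of dicts, best first, with "conf" (0 to 1); they miss things now and then, are a little off and sometimes report something else, mostly with a low value. They report only what shows in the picture. A call takes as long as a camera call.
- cut_out(camera, thing): "region" (400x640 bool, what is visible of it) and "bbox" ([left, top, right, bottom] in pixels, round what is visible of it).
The state is a dict: "time": time; "q": joint angles; "joint_velocities": joint speeds; "joint_torque": joint torques, N m; "position": TCP position; "tool_rot": TCP orientation; "ft_force": force on the tool from outside, world axes, zero at the start; "moment": the same for the moment, N m; "grip_width": finger opening in m; "grip_force": force on a finger pad.
Only numpy, scipy, OpenCV 4.12 (cv2) and the standard library are available. Lean on these libraries where they do the work, as an engineer would, in place of code of your own. Each camera call takes 0.05 s, during which the arm holds its last target. There are 200 camera calls.

### The job

Get the comb binding machine ready for a colleague: first turn its size dial clockwise until the white pointer lines up with the orange marker and let go of it, then push the spring-loaded side lever down by its black handle to half-way, so that its yellow pointer stands in the green band, and keep holding it there. The program finishes while still holding the lever; never push the lever into the red band, and leave the other things on the table and on the machine where they are.

Things in the scene. Friction and masses are not known exactly. Their poses are not given: they have to be found in the camera images.
- binder_machine: white and grey comb binding machine, fixed to the table. Origin: centre of its underside; x points from its front (robot side) to its back, y to its left, z up. Base 270 mm (x) by 360 mm (y), 28 mm high; housing on the rear part (x from -20 to 130 mm, full width) with its flat top at 110 mm. Dial on the top at the left, lever outside the right (-y) side. Along that side an upright quadrant with a coloured rim about the lever's hinge, 145 mm from it, at y -178 to -194 mm.
- size_dial (a joint): angle (rad, 0 to 2.4) of the size dial, growing clockwise seen from above; axis vertical at x 30, y 105 mm of the machine. A grey disc (radius 31 mm, top 13 mm above the housing) with a black upright grip bar through its centre: 14 mm thick, 56 mm long, from 12 to 42 mm above the housing. A white pointer lies along the bar and sticks out of the disc at one end; at 0 it points to the machine's +y. Stays where it is left, friction about 0.08 N m.
- dial_grip (a point): on the dial's axis, 30 mm above the housing top, in the middle of the grip bar; turns with the dial: its y axis runs along the bar towards the pointer, its x across the bar, z up
- dial_pointer (a point): tip of the dial's white pointer, 46 mm from the dial's axis and 3 mm above the housing top
- orange_marker (a point): inner end of the flat orange marker tab (7 mm wide, 16 mm long) beside the dial, 46 mm from the dial's axis and 3 mm above the housing top; it was set by someone, between 0.4 and 1.5 rad further clockwise than the pointer, and cannot be moved
- comb_lever (a joint): angle (rad, 0 to 0.75) of the spring-loaded lever on the machine's right side, growing as its handle is pushed down; 0 at rest, when the steel arm rises 0.6 rad above level towards the machine's front; at value q it stands 0.6 - q above level. A spring always drives it back up: pressing straight down on the handle takes about 3 N to start it, 9 N half-way, 15 N at the bottom. Quadrant bands: green 0.28 to 0.46, white to 0.58, red beyond.
- lever_grip (a point): centre of the lever's round black rubber handle, on its axis: 23 mm thick, 115 mm long parallel to the machine's y, 190 mm from the hinge axis; red cap at its outer end. The arm joins it at its inner (+y) end. About 207 mm above the table at rest, 143 mm half-way.
- lever_hinge (a point): fixed point on the lever's hinge axis (parallel to the machine's y), at the side position of the handle's centre; 100 mm above the table
- notebook: bystander: slim blue notebook, 45 x 200 mm, 15 mm thick, lying on the low front deck of the machine; origin under its centre; leave it alone
- staple_box: bystander: small blue box 55 x 38 x 24 mm on the machine's housing top, right of the dial; origin under its centre; leave it alone
- stapler: bystander: red and black stapler 150 x 36 mm, 48 mm high; origin under its centre; leave it alone
- tape_roll: bystander: yellow tape roll lying flat, 100 mm across, 48 mm high; origin under its centre; leave it alone
- mug: bystander: blue mug 80 mm across, 95 mm high; origin under its centre; leave it alone
- comb_tray: bystander: open cardboard tray of binding combs, 130 x 240 mm, 45 mm high; origin under its centre; leave it alone

How it is judged:
By the outcome, as a careful person would: the job done as asked, in the order asked, and still so for the second after the job is handed in, while the arm keeps its last pose, push and grip.
It also fails if it takes over 50 s, if anything falls off the work surface, if the arm or the gripper's body presses on something with over 40 N, if the wrist force passes 120 N, or if a joint passes its speed limit or range.

## Working session

There is one attempt and no reset: what is moved stays moved. The work goes in short steps, Python scripts to look and compute and a shell command to move; the robot and the scene stay as the last step left them, time stands still between calls to the robot, and variables do not carry over. Pictures are saved under pics/ and viewed, at most 10 in all, crops included, and the job is handed in when it is done.

```bash
mkdir -p pics; ls
cat > h.py <<'E'
import numpy as np, cv2, json
from rig import get_obs, camera, get_calibration, hand_in, cut_out
from scipy.spatial.transform import Rotation as R
def cal(n):
    c=get_calibration(n); f=200/np.tan(np.radians(c["vertical_fov"])/2)
    return np.array([[f,0,c["cx"]],[0,f,c["cy"]],[0,0,1]]),np.array(c["D"],float),np.array(c["T"])
def ray(n,uv):
    K,D,T=cal(n); p=cv2.undistortPoints(np.array(uv,float).reshape(-1,1,2),K,D).reshape(-1,2)
    return T[:3,3],(T[:3,:3]@np.c_[p,np.ones(len(p))].T).T
def atz(n,uv,z):
    o,d=ray(n,uv); return o+d*((z-o[2])/d[:,2])[:,None]
def proj(n,P):
    K,D,T=cal(n); Ti=np.linalg.inv(T)
    return cv2.projectPoints(np.array(P,float).reshape(-1,3),cv2.Rodrigues(Ti[:3,:3])[0],Ti[:3,3],K,D)[0].reshape(-1,2)
def save(n,name,img=None):
    im=camera(n) if img is None else img
    cv2.imwrite(f"pics/{name}.png",im[:,:,::-1]); return im
E
python3 - <<'E'
from h import *
a=save("scene","scene0");b=save("side","side0")
for n in("scene","side"):
    print(n,cal(n)[2].round(3).tolist())
    for t in("binder_machine","size_dial","comb_lever","lever_grip","staple_box","notebook","dial_pointer","orange_marker"):
        for r in cut_out(n,t)[:2]: 
            ys,xs=np.nonzero(r["region"]);print(t,round(r["conf"],2),np.round(r["bbox"]).tolist(),xs.mean().round(1),ys.mean().round(1))
E
```

```text
pics
scene [[-0.627, 0.532, -0.569, 1.287], [0.779, 0.417, -0.469, 0.557], [-0.012, -0.737, -0.675, 1.001], [0.0, 0.0, 0.0, 1.0]]
binder_machine 0.96 [240.0, 143.0, 383.0, 307.0] 305.7 240.9
size_dial 0.73 [325.0, 229.0, 350.0, 252.0] 336.4 240.1
comb_lever 0.59 [248.0, 145.0, 278.0, 210.0] 261.7 170.4
lever_grip 0.57 [245.0, 147.0, 275.0, 211.0] 261.9 169.7
lever_grip 0.54 [327.0, 228.0, 349.0, 251.0] 336.4 240.2
staple_box 0.53 [267.0, 203.0, 288.0, 221.0] 279.0 213.7
notebook 0.83 [304.0, 203.0, 360.0, 235.0] 332.7 218.4
notebook 0.7 [453.0, 289.0, 501.0, 336.0] 472.8 313.8
side [[-0.986, -0.135, 0.096, 0.376], [-0.165, 0.753, -0.637, 1.252], [0.014, -0.644, -0.765, 1.654], [0.0, 0.0, 0.0, 1.0]]
binder_machine 0.83 [279.0, 140.0, 352.0, 252.0] 311.7 213.3
size_dial 0.71 [299.0, 205.0, 309.0, 222.0] 304.5 215.4
size_dial 0.33 [333.0, 189.0, 352.0, 232.0] 342.0 210.9
staple_box 0.62 [302.0, 172.0, 316.0, 185.0] 308.2 176.3
notebook 0.78 [333.0, 189.0, 350.0, 234.0] 341.8 211.2
dial_pointer 0.6 [299.0, 207.0, 313.0, 221.0] 304.6 214.7
```

View pics/scene0.png

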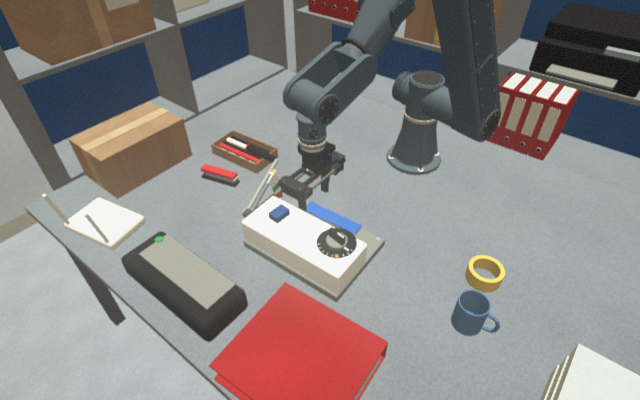

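View pics/side0.png

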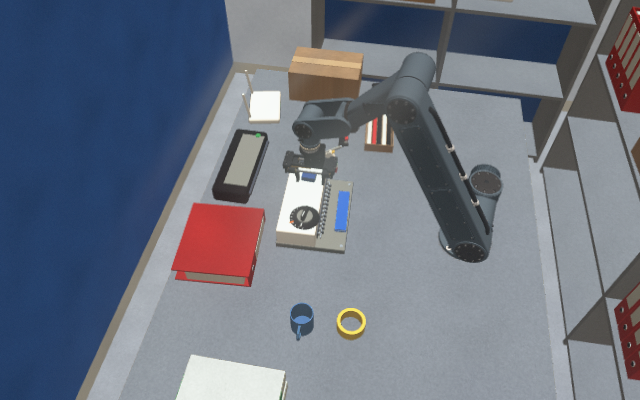

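Run:
```python
from h import *
a=cv2.imread("pics/scene0.png")[135:310,235:395]; cv2.imwrite("pics/c1.png",cv2.resize(a,None,fx=3.4*1.0,fy=3.4,interpolation=cv2.INTER_CUBIC))
o=get_obs(); print(R.from_quat(o["tool_rot"]).as_matrix().round(3).tolist(),o["ft_force"],o["time"])
print("dial",atz("scene",[336.4,240.1],.128),atz("side",[304.5,215.4],.128))
c=get_calibration("wrist");print(np.round(c["T"],3).tolist(),c["vertical_fov"])
save("wrist","w0")
```

```text
[[-0.0, 1.0, 0.0], [1.0, 0.0, -0.0], [-0.0, 0.0, -1.0]] [-0.12595402  0.29520579 -0.01114292] 0.9
dial [[0.63618944 0.09280377 0.128     ]] [[0.62957708 0.09201819 0.128     ]]
[[1.0, 0.0, 0.002, 0.625], [0.001, -0.967, -0.256, 0.069], [0.002, 0.256, -0.967, 0.385], [0.0, 0.0, 0.0, 1.0]] 70.33361929897298
```

View pics/c1.png

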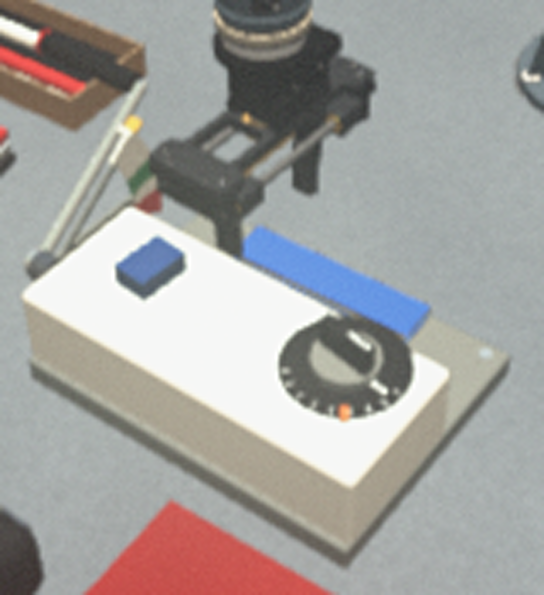

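View pics/w0.png

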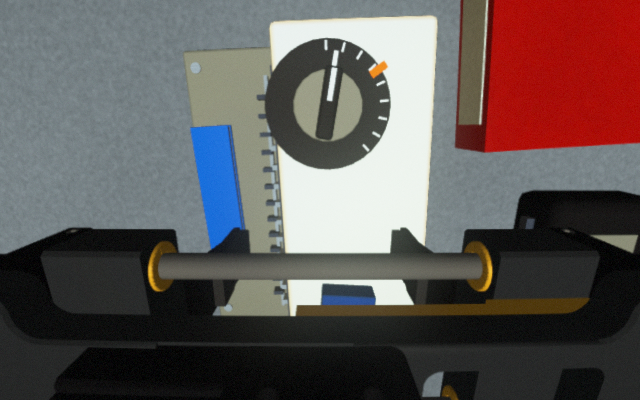

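```bash
cat >> h.py <<'E'
def dial(im,n="wrist",box=(250,20,400,180)):
    """ring centre, orange inner end, from a wrist image"""
    x0,y0,x1,y1=box; s=im[y0:y1,x0:x1].astype(int)
    org=(s[...,0]>200)&(s[...,2]<110)&(s[...,1]<190)&(s[...,0]-s[...,2]>100)
    ys,xs=np.nonzero(org); o=atz(n,np.c_[xs+x0,ys+y0],.113) if len(xs) else None
    return o
E
python3 - <<'E'
from h import *
im=cv2.imread("pics/w0.png")[:,:,::-1]
P=atz("wrist",[[271,21],[436,17],[289,305],[427,225]],.110);print("edges",P.round(4).tolist())
l=P[2]-P[0];r=P[3]-P[1];print("yaw l,r",np.arctan2(l[0],-l[1]),np.arctan2(r[0],-r[1]), "top", np.arctan2(P[1,1]-P[0,1],P[1,0]-P[0,0]))
# dark ring contour -> rays to z=.111 -> fit circle
s=im.max(2)<75; m=np.zeros_like(s); m[20:185,250:400]=s[20:185,250:400]
m=cv2.morphologyEx(m.astype(np.uint8),cv2.MORPH_OPEN,np.ones((3,3)))
c=max(cv2.findContours(m,cv2.RETR_EXTERNAL,cv2.CHAIN_APPROX_NONE)[0],key=len)
hull=cv2.convexHull(c).reshape(-1,2)
w=atz("wrist",hull,.111)[:,:2]
A=np.c_[2*w,np.ones(len(w))];k=np.linalg.lstsq(A,(w**2).sum(1),rcond=None)[0]
C=k[:2];print("ring",C,np.sqrt(k[2]+C@C), np.abs(np.hypot(*(w-C).T)-np.sqrt(k[2]+C@C)).max())
o=dial(im);d=o[:,:2]-C;rr=np.hypot(*d.T);a=np.arctan2(d[:,1],d[:,0]);print("orange",np.median(a),rr.min(),rr.max(),len(a))
tip=atz("wrist",[[337,50],[334,66]],.113)[:,:2]-C;print("pointer",np.arctan2(tip[:,1],tip[:,0]),np.hypot(*tip.T))
bar=atz("wrist",[[331,100],[324,137],[333,69]],.152)
print("bar",bar.tolist())
v=im[20:185,250:400].min(2)
E
```

```text
edges [[0.5835, 0.1586, 0.11], [0.7268, 0.1625, 0.11], [0.5918, -0.1225, 0.11], [0.7364, -0.0282, 0.11]]
yaw l,r 0.029316180282777347 0.05058301383945914 top 0.027571083807778073
ring [0.63013983 0.08973395] 0.054972087397386404 0.007532962735647804
orange 0.557766099511769 0.04814896154768371 0.06362470719082713 135
pointer [1.33569557 1.31633506] [0.04619778 0.03295091]
bar [[0.6345439537189568, 0.08955815406696661, 0.152], [0.6292205251359584, 0.0613497348846436, 0.152], [0.6358387985371493, 0.11200879781642581, 0.152]]
```

Run:
```python
import cv2
a=cv2.imread("pics/w0.png")[15:185,245:405]; cv2.imwrite("pics/c2.png",cv2.resize(a,None,fx=3.5,fy=3.5,interpolation=cv2.INTER_CUBIC))
```

```text
(no output)
```

View pics/c2.png

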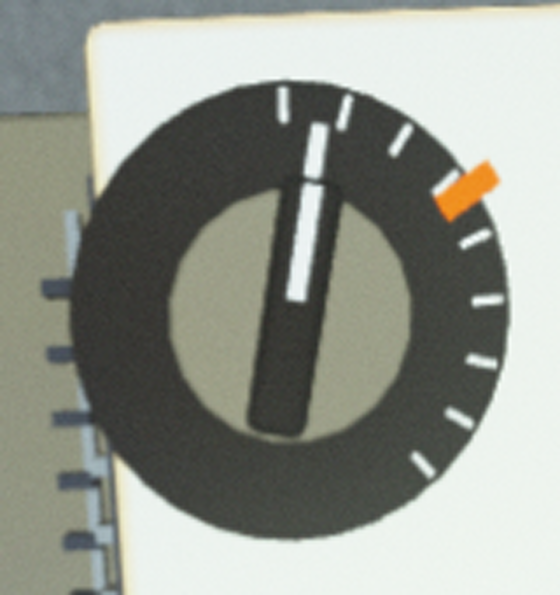

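Run:
```python
from h import *
f=lambda cr:np.array(cr,float)/3.5+[245-.36,15-.36]
w=atz("wrist",f([[72,310],[509,310],[290,540],[290,80],[442,460],[140,150],[445,150],[140,462]]),.111)[:,:2]
A=np.c_[2*w,np.ones(len(w))];k=np.linalg.lstsq(A,(w**2).sum(1),rcond=None)[0];C=k[:2];r=np.sqrt(k[2]+C@C)
print("ring",C,r,(np.hypot(*(w-C).T)-r).round(4))
d=atz("wrist",f([[170,310],[410,310],[292,440]]),.123);print("disc",d.tolist())
for n,p in dict(tip=[318,124],mark=[442,210],markout=[490,171],ticks0=[283,105],bar1=[298,298]).items():
    z=.152 if n=="bar1" else .113
    q=atz("wrist",f([p]),z)[0,:2]-C;print(n,np.arctan2(q[1],q[0]).round(3),np.hypot(*q).round(4))
yaw=.032
Rm=np.array([[np.cos(yaw),-np.sin(yaw)],[np.sin(yaw),np.cos(yaw)]])
M=C-Rm@[.03,.105]; print("machine",M)
for n,p in dict(fl=[-.02,.18],bl=[.13,.18],br=[.13,-.18],frb=[-.135,.18],box=[0,0]).items():print(n,(M+Rm@p).round(4))
for n in("scene","side"):
  print(n,proj(n,[np.r_[M+Rm@p,.11] for p in([-.02,.18],[.13,.18],[.13,-.18],[-.02,-.18])]).round(1).tolist())
```

```text
ring [0.63323022 0.08813272] 0.05666705358105894 [ 0.0008  0.0007  0.0018  0.0004 -0.0015 -0.0005 -0.0002 -0.0015]
disc [[0.6025452890932368, 0.08937468259095174, 0.123], [0.6627401151631225, 0.0894681246203195, 0.123], [0.633383228053214, 0.05739016315192238, 0.123]]
tip 1.435 0.0469
mark 0.605 0.0465
markout 0.621 0.0615
ticks0 1.618 0.0509
bar1 1.345 0.0016
machine [ 0.606605   -0.01777336]
fl [0.5809 0.1615]
bl [0.7308 0.1663]
br [ 0.7423 -0.1935]
frb [0.4659 0.1578]
box [ 0.6066 -0.0178]
scene [[367.2, 244.1], [337.1, 278.4], [239.4, 221.2], [272.3, 194.8]]
side [[313.9, 234.7], [274.3, 230.0], [291.3, 161.5], [326.6, 165.3]]
```

```bash
python3 -m inch '[0.4,0.04,0,0,0,0, 0.8,0.08,0,0,0,0, 1,0.1,0,0,0,0, 1,0.1,0,0,0,0]' 50 20; python3 -m inch '[0.11,0,0,0,0,0.05, 0.11,0,0,0,0,0.087, 0.11,0,0.25,0,0,0.087, 0.11,0,0.5,0,0,0.087, 0.11,0,0.6,0,0,0.087, 0.11,0,0.7,0,0,0.087,0.11,0,0.7,0,0,0.087,0.11,0,0.7,0,0,0.087]' 50
python3 - <<'E'
from h import *
im=save("wrist","w1")
r=dial(im,box=(100,0,500,250));print(None if r is None else r[:,:2].mean(0))
E
```

```text
time: 1.28
position: [0.6329, 0.0836, 0.2091]
tool_rot: [0.706, 0.708, 0.001, -0.0]
ft_force: [0.1, -0.1, 0.1]
grip_width: 0.0679
grip_force: 0.0
time: 1.95
position: [0.6332, 0.0885, 0.1532]
tool_rot: [0.754, 0.657, -0.0, 0.0]
ft_force: [0.3, -0.7, 0.5]
grip_width: 0.0503
grip_force: 0.0
[0.67823748 0.11894582]
```

View pics/w1.png

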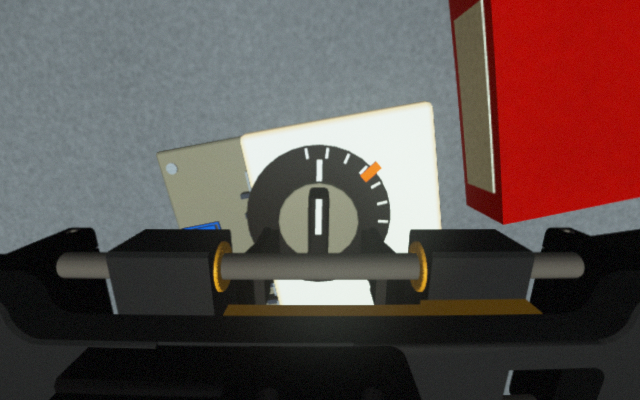

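```bash
python3 -m inch '[0,0,0.03,0,0,0, 0,0,0.03,0,0,0,0,0,0.03,0,0,0,0,0,0.03,0,0,0,0,0,0.03,0,0,0,0,0,0.03,0,0,0]' 0 20; python3 -m inch '[0,0,0,0,0,0.07, 0,0,0,0,0,0.14, 0,0,0,0,0,0.21, 0,0,0,0,0,0.28, 0,0,0,0,0,0.35, 0,0,0,0,0,0.42, 0,0,0,0,0,0.49,0,0,0,0,0,0.53,0,0,0,0,0,0.53,0,0,0,0,0,0.53]'
python3 - <<'E'
from h import *
im=save("wrist","w2")
C=np.array([.6332,.0885])
r=dial(im,box=(100,0,500,250))[:,:2]-C;print("orange",np.arctan2(*r.mean(0)[::-1]),np.hypot(*r.T).min())
print(R.from_quat(get_obs()["tool_rot"]).as_matrix().round(3).tolist())
E
```

```text
time: 2.5
position: [0.6331, 0.0889, 0.151]
tool_rot: [0.754, 0.657, 0.0, 0.0]
ft_force: [0.5, 0.0, -0.4]
grip_width: 0.0175
grip_force: 0.0
time: 3.33
position: [0.633, 0.0889, 0.1508]
tool_rot: [0.955, 0.297, 0.0, -0.0]
ft_force: [0.8, 0.5, -1.0]
grip_width: 0.0004
grip_force: 0.0
orange 0.6048507849388499 0.04605667523511692
[[0.823, 0.567, 0.0], [0.567, -0.823, 0.0], [0.0, -0.0, -1.0]]
```

View pics/w2.png

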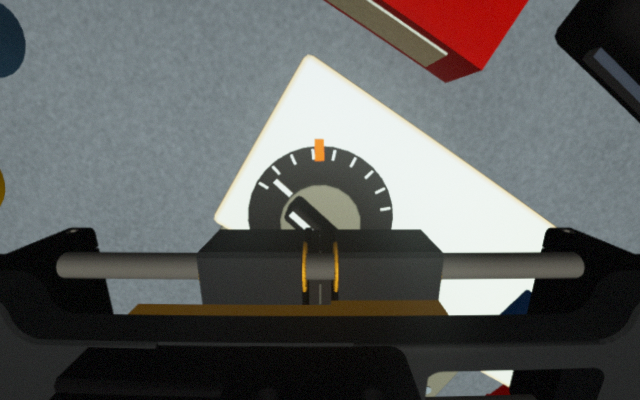

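Run:
```python
from h import *
o=get_obs();p=np.array(o["position"]);print(o["position"],o["grip_width"])
print("TCP,tip px",proj("wrist",[p,p-[0,0,.022],p-[0,0,.022]+[0.0,0.0,.0]]).round(0).tolist())
print("ringC",atz("wrist",[[320,212]],.111),"bar",atz("wrist",[[310,218]],.152))
print("C proj",proj("wrist",[[.6332,.0885,.111],[.6332,.0885,.152]]))
print(get_calibration("wrist")["T"].round(3).tolist())
im=cv2.imread("pics/w2.png")[130:310,200:440]; im=cv2.convertScaleAbs(im,alpha=1.6,beta=20);cv2.imwrite("pics/c3.png",cv2.resize(im,None,fx=3,fy=3))
```

```text
[0.63296163 0.08885906 0.15078867] 0.000724451580361173
TCP,tip px [[318.0, 236.0], [318.0, 225.0], [318.0, 225.0]]
ringC [[0.63754004 0.09056293 0.111     ]] bar [[0.64073015 0.10066854 0.152     ]]
C proj [[319.03613459 217.69497329]
 [318.89324781 236.9614735 ]]
[[0.568, -0.796, -0.21, 0.691], [-0.823, -0.549, -0.145, 0.128], [0.0, 0.255, -0.967, 0.327], [0.0, 0.0, 0.0, 1.0]]
```

View pics/c3.png

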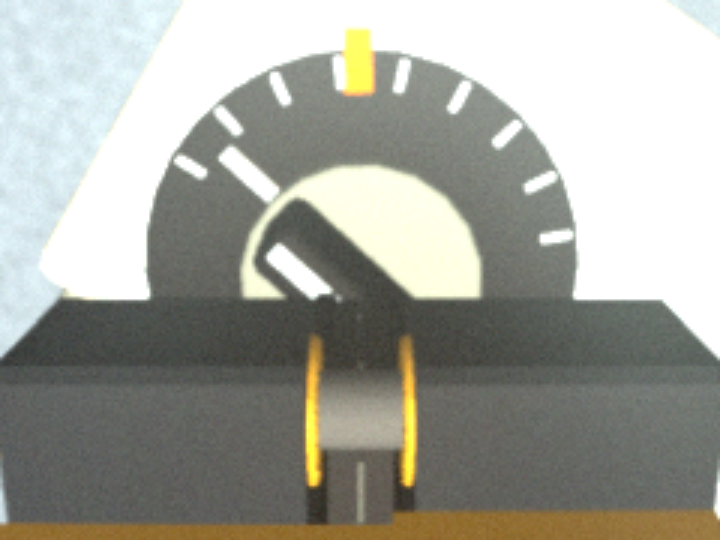

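Run:
```python
from h import *
a=save("scene","scene2");b=save("side","side2")
x=cv2.resize(a[150:290,255:395],(560,560),interpolation=cv2.INTER_CUBIC)[:, :400+160]
p=np.array(get_obs()["position"]);print(get_obs()["grip_width"],get_obs()["grip_force"],proj("scene",[p,p-[0,0,.022]]))
x=cv2.resize(a[190:265,285:365],(640,600),interpolation=cv2.INTER_CUBIC);x=cv2.convertScaleAbs(x,alpha=1.5,beta=15)
cv2.imwrite("pics/c4.png",x[:,:,::-1])
```

```text
0.0005598278086242634 0.0 [[336.1287038  233.25454469]
 [335.97265498 238.60780643]]
```

View pics/c4.png

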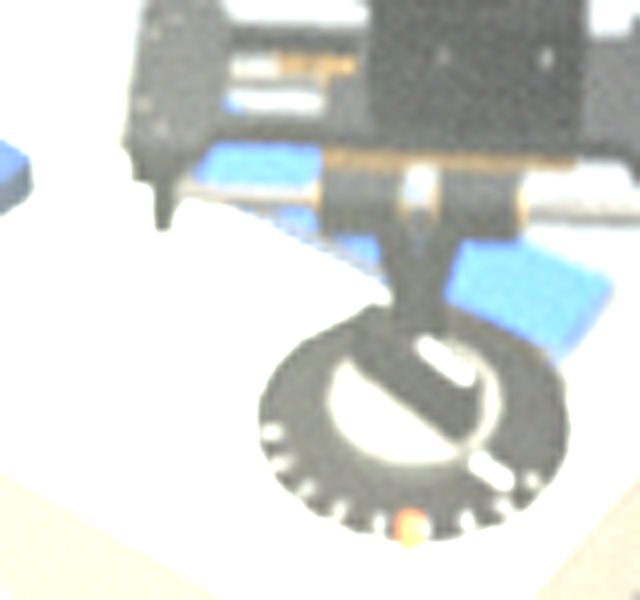

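```bash
python3 -m inch '[0,0,-0.1,0,0,0, 0,0,-0.1,0,0,-0.07, 0,0,-0.1,0,0,-0.14, 0,0,-0.1,0,0,-0.21, 0,0,-0.1,0,0,-0.28, 0,0,-0.1,0,0,-0.35, 0,0,-0.1,0,0,-0.42, 0,0,-0.1,0,0,-0.49, 0,0,-0.1,0,0,-0.53, 0,0,-0.1,0,0,-0.53, 0,0,0,0,0,-0.53,0,0,0,0,0,-0.53]' 40 20;  python3 -m inch '[0,0,0.02,0,0,0,0,0,0.04,0,0,0,0,0,0.04,0,0,0]'
python3 - <<'E'
from h import *
a=save("scene","scene3");b=save("side","side3")
x=cv2.resize(a[190:265,285:365],(640,600),interpolation=cv2.INTER_CUBIC);x=cv2.convertScaleAbs(x,alpha=1.7,beta=25)
y=cv2.resize(b[185:245,270:350],(640,480),interpolation=cv2.INTER_CUBIC)
p=np.array(get_obs()["position"]);print(proj("side",[p,p-[0,0,.022]]),proj("scene",[p,p-[0,0,.022]]))
cv2.imwrite("pics/c5.png",x[:,:,::-1])
E
```

```text
time: 4.48
position: [0.6322, 0.0888, 0.1497]
tool_rot: [0.754, 0.657, -0.001, -0.001]
ft_force: [0.1, -0.4, -0.4]
grip_width: 0.0399
grip_force: 0.0
time: 4.73
position: [0.6327, 0.0888, 0.147]
tool_rot: [0.754, 0.657, -0.0, -0.0]
ft_force: [0.5, 0.7, 0.8]
grip_width: 0.0399
grip_force: 0.0
[[303.68991591 211.44682038]
 [303.79800527 215.03199299]] [[336.09027453 234.06797552]
 [335.93500962 239.40079952]]
```

View pics/c5.png

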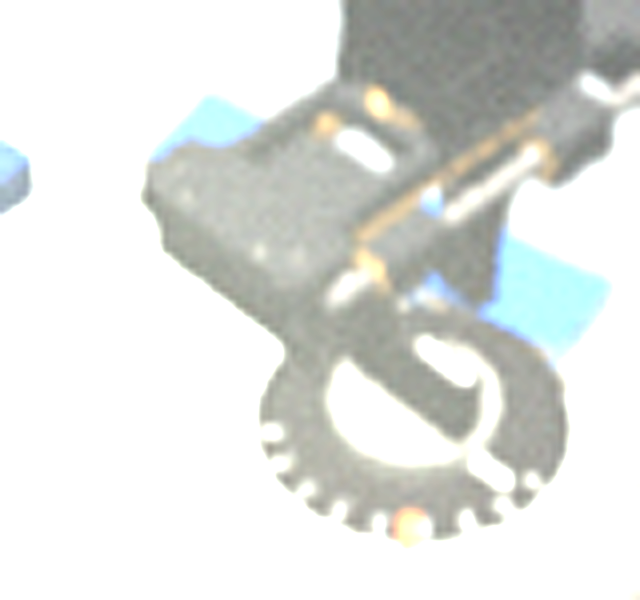

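Run:
```python
from h import *
o=get_obs();p=np.array(o["position"]);M=R.from_quat(o["tool_rot"]).as_matrix()
print("obs finger tip px 345.6 228.1 (far), near ~ (331,232)?")
for dz in(.022,.012,.003,-.005,-.012):
  print(dz,*[proj("scene",p+M@[0,s*.0275,dz])[0].round(1) for s in(-1,1)], proj("side",p+M@[0,-.0275,dz])[0].round(1))
```

```text
obs finger tip px 345.6 228.1 (far), near ~ (331,232)?
0.022 [342.7 234.5] [329.  244.4] [310.7 216.8]
0.012 [342.8 232.1] [329.1 242. ] [310.6 215.2]
0.003 [342.9 229.9] [329.1 239.8] [310.6 213.7]
-0.005 [343.  227.9] [329.1 237.9] [310.6 212.4]
-0.012 [343.1 226.2] [329.1 236.1] [310.6 211.2]
```

```bash
for i in 1 2 3 4; do python3 -m inch '[0,0,0.025,0,0,0,0,0,0.025,0,0,0]' | egrep 'pos|ft_f' ; python3 -c "
from h import *;o=get_obs();print(o['ft_force'],o['moment'])"; done
```

```text
position: [0.6329, 0.0888, 0.1453]
ft_force: [-0.7, 0.3, 0.1]
[-0.65378228  0.31235225  0.13438401] [-1.65975377e-02 -5.30543308e-03  8.53100027e-05]
position: [0.6328, 0.0888, 0.1432]
ft_force: [-0.2, -0.2, -0.1]
[-0.24620983 -0.17617427 -0.12564625] [-0.0360241   0.03014098 -0.02973365]
position: [0.6327, 0.0888, 0.1412]
ft_force: [0.0, 0.5, -0.8]
[ 0.0418709  0.4688877 -0.8462787] [-0.00491672  0.01005686 -0.00521557]
position: [0.6328, 0.0888, 0.1392]
ft_force: [-0.0, 0.4, 0.2]
[-0.04775512  0.42018008  0.15284825] [0.00844998 0.00115169 0.00482224]
```

```bash
for i in 1 2 3 ; do python3 -m inch '[0,0,0.03,0,0,0,0,0,0.03,0,0,0]' | egrep 'pos|ft_f' ;  done;  python3 -m inch '[0,0,0,0,0,0,0,0,0,0,0,0,0,0,0,0,0,0,0,0,0,0,0,0,0,0,0,0,0,0,0,0,0,0,0,0,0,0,0,0,0,0,0,0,0,0,0,0,0,0,0,0,0,0,0,0,0,0,0,0]' 0 20
```

```text
position: [0.6327, 0.0888, 0.1367]
ft_force: [0.9, -0.3, 0.6]
position: [0.6327, 0.0889, 0.1343]
ft_force: [-0.2, -0.2, -0.4]
position: [0.6327, 0.0888, 0.1319]
ft_force: [0.3, -0.6, 0.4]
time: 6.83
position: [0.6321, 0.089, 0.1324]
tool_rot: [0.754, 0.657, -0.001, -0.001]
ft_force: [-4.0, 1.3, 3.3]
grip_width: 0.0138
grip_force: 20.0
```

```bash
python3 -m inch '[0,0,0,0,0,0.06, 0,0,0,0,0,0.12, 0,0,0,0,0,0.18, 0,0,0,0,0,0.24, 0,0,0,0,0,0.3, 0,0,0,0,0,0.36, 0,0,0,0,0,0.42,0,0,0,0,0,0.48,0,0,0,0,0,0.53,0,0,0,0,0,0.53,0,0,0,0,0,0.53,0,0,0,0,0,0.53]'
cat >> h.py <<'E'
def lines(im,box):
    """bright white blobs and orange inside box -> world on z=.113"""
    x0,y0,x1,y1=box; m=np.zeros(im.shape[:2],np.uint8); s=im[y0:y1,x0:x1]; m[y0:y1,x0:x1]=(s.min(2)>140)
    n,l,st,ce=cv2.connectedComponentsWithStats(m)
    return [(st[i].tolist(),ce[i].round(1).tolist(),np.argwhere(l==i)[:,::-1]) for i in range(1,n) if 5<st[i,4]<600]
E
python3 - <<'E'
from h import *
im=save("wrist","w4"); C=np.array([.6332,.0885])
r=dial(im,box=(100,0,500,260));
a=r[:,:2]-C;print("orange",len(r),np.arctan2(*a.mean(0)[::-1]),np.hypot(*a.T).min(),proj("wrist",[r.mean(0)]))
for st,ce,px in lines(im,(230,80,410,240)):
    w=atz("wrist",px,.113)[:,:2]-C;print(st,ce,np.arctan2(*w.mean(0)[::-1]).round(3),np.hypot(*w.T).min().round(4),np.hypot(*w.T).max().round(4))
E
```

```text
time: 7.83
position: [0.6328, 0.0885, 0.1324]
tool_rot: [0.955, 0.297, -0.0, 0.0]
ft_force: [-3.3, -1.2, 2.6]
grip_width: 0.0133
grip_force: 20.0
orange 224 0.605648948667941 0.04578976499652531 [[318.50519067 151.28241343]]
[310, 150, 4, 13, 43] [311.7, 155.4] 0.697 0.0467 0.0549
[332, 151, 6, 13, 48] [334.5, 156.8] 0.391 0.0468 0.0552
[287, 156, 7, 12, 43] [290.0, 161.4] 1.001 0.0468 0.0547
[352, 159, 8, 12, 46] [355.5, 164.5] 0.089 0.0473 0.0555
[318, 164, 6, 24, 143] [320.5, 175.4] 0.57 0.029 0.0452
[267, 169, 10, 10, 42] [271.5, 173.5] 1.308 0.0467 0.0544
[368, 174, 10, 9, 42] [372.7, 178.1] -0.214 0.0479 0.0557
[253, 186, 11, 8, 40] [257.6, 189.8] 1.615 0.0468 0.0545
[380, 192, 11, 8, 42] [384.8, 195.4] -0.512 0.048 0.0561
[317, 209, 8, 31, 224] [320.1, 223.7] 0.074 0.0002 0.0132
[385, 213, 12, 5, 40] [390.3, 215.2] -0.809 0.0484 0.0564
```

```bash
cat > chk.py <<'E'
from h import *
from scipy.optimize import least_squares
def chk(im,ob=(100,0,500,260),lb=(230,80,410,240),C0=(.6332,.0885)):
    L=[(atz("wrist",px,.111)[:,:2],atz("wrist",px,.113)[:,:2]) for st,ce,px in lines(im,lb)]
    T=[l[0].mean(0) for l in L if .045<np.hypot(*(l[0].mean(0)-C0))<.06 and len(l[0])<70]
    T=np.array(T)
    k=np.round((1.596-np.arctan2(T[:,1]-C0[1],T[:,0]-C0[0]))/.3)
    f=lambda p:(T-np.c_[p[0]+p[3]*np.cos(p[2]-.3*k),p[1]+p[3]*np.sin(p[2]-.3*k)]).ravel()
    s=least_squares(f,[*C0,1.59,.051]);C=s.x[:2]
    # off-scale ticks: marker may hide one
    r=dial(im,box=ob)[:,:2]-C
    print("C",C.round(4),"zero",s.x[2].round(4),"r",s.x[3].round(4),"res",np.abs(s.fun).max().round(4),"k",k)
    om=np.arctan2(*r.mean(0)[::-1]); print("orange",om.round(4),np.hypot(*r.T).min().round(4))
    for a,b in L:
        w=b-C; rr=np.hypot(*w.T)
        if .025<rr.min()<.035 and rr.max()<.05:
            d=np.linalg.svd(w-w.mean(0))[2][0]; d*=np.sign(d@w.mean(0)); t=w[rr>.042].mean(0)
            print("pointer",np.arctan2(*w.mean(0)[::-1]).round(4),"tip",np.arctan2(*t[::-1]).round(4),"axis",np.arctan2(d[1],d[0]).round(4),rr.max().round(4))
    return C,s.x[2],om
if __name__=="__main__":
    chk(save("wrist","chk%d"%(get_obs()["time"]*100)))
E
python3 chk.py
```

```text
C [0.6323 0.0871] zero 1.6078 r 0.0523 res 0.0002 k [ 3.  4.  2.  5.  1.  6. -0.  7.  8.]
orange 0.6179 0.0473
pointer 0.5891 tip 0.5911 axis 0.6042 0.0467
```

```bash
python3 -m inch '[0,0,0,0,0,-0.017,0,0,0,0,0,-0.017,0,0,0,0,0,-0.017,0,0,0,0,0,-0.017]' | egrep 'ft|tool'; python3 chk.py
```

```text
tool_rot: [0.951, 0.309, -0.0, 0.0]
ft_force: [-3.7, -1.8, 3.9]
C [0.6325 0.087 ] zero 1.6091 r 0.0522 res 0.0002 k [ 3.  4.  2.  5.  1.  6. -0.  7.  8.]
orange 0.619 0.0473
pointer 0.624 tip 0.6255 axis 0.6434 0.0466
```

```bash
python3 -m inch '[0,0,0,0,0,0,0,0,0,0,0,0,0,0,0,0,0,0,0,0,0,0,0,0,0,0,0,0,0,0,0,0,-0.3,0,0,0,0,0,-0.6,0,0,0,0,0,-1,0,0,0,0,0,-1,0,0,0,0,0,-1,0,0,0]' 40; python3 chk.py
```

```text
time: 9.15
position: [0.6349, 0.0889, 0.2149]
tool_rot: [0.951, 0.309, 0.003, 0.001]
ft_force: [-0.1, 0.5, -0.1]
grip_width: 0.0396
grip_force: 0.0
C [0.6311 0.0873] zero 1.6102 r 0.0517 res 0.0002 k [4. 2. 1. 6. 8.]
orange 0.6203 0.0477
pointer 0.62 tip 0.622 axis 0.6284 0.0467
```

```bash
cat >> h.py <<'E'
YAW=.037;Rm=np.array([[np.cos(YAW),-np.sin(YAW)],[np.sin(YAW),np.cos(YAW)]]);MO=np.array([.632,.0872])-Rm@[.03,.105]
m2w=lambda p:np.r_[MO+Rm@np.array(p[:2]),p[2]]
w2m=lambda w:np.r_[Rm.T@(np.array(w[:2])-MO),w[2]]
def goto(P,yang=YAW):
    o=get_obs();M=R.from_quat(o["tool_rot"]).as_matrix()
    Y=np.array([np.cos(yang),np.sin(yang),0]);Z=np.array([0,0,-1.]);Rt=np.c_[np.cross(Y,Z),Y,Z]
    print("shift",(M.T@(np.array(P)-o["position"])/.08).round(3),"turn",((R.from_matrix(M.T@Rt)).as_rotvec()/(np.pi/2)).round(3))
E
python3 - <<'E'
from h import *
# hinge, on plane y_m=-.2: scene px of hinge (40,262)/3.4+(235,135)
def aty(n,uv,ym):
    o,d=ray(n,[uv]);o2=w2m(o);d2=np.r_[Rm.T@d[0,:2],d[0,2]];return o2+d2*(ym-o2[1])/d2[1]
print("hinge m",aty("scene",[40/3.4+235,262/3.4+135],-.2),"armtop",aty("scene",[140/3.4+235,88/3.4+135],-.2),"yellow",aty("scene",[132/3.4+235,125/3.4+135],-.19))
goto([.45,-.33,.35])
E
```

```text
hinge m [ 0.07890555 -0.2         0.09742038] armtop [-0.07487621 -0.2         0.20387248] yellow [-0.0491476  -0.19        0.18091972]
shift [-4.93   2.891 -1.717] turn [ 0.001 -0.001 -0.624]
```

```bash
python3 -m inch '[0,0,-0.4,0,0,-0.07,0,0,-0.8,0,0,-0.14,0,0,-1,0,0,-0.21,0,0,-1,0,0,-0.28,0,0,-1,0,0,-0.35,0,0,-1,0,0,-0.42,0,0,-1,0,0,-0.49,0,0,-1,0,0,-0.56,0,0,-1,0,0,-0.62,0,0,-1,0,0,-0.62]' 50 30 | grep -v ft; for i in 1 2 3 4 5; do python3 -m inch '[-0.45,-0.25,-0.05,0,0,0,-0.9,-0.5,-0.15,0,0,0,-1,-0.5,-0.15,0,0,0]' | grep pos; done
python3 - <<'E'
from h import *
im=save("wrist","w5");print(get_obs()["position"],get_obs()["time"])
for t in("lever_grip","comb_lever"):
  for r in cut_out("wrist",t)[:3]:
    ys,xs=np.nonzero(r["region"]);print(t,round(r["conf"],2),np.round(r["bbox"]).tolist(),len(xs),cv2.minAreaRect(np.c_[xs,ys].astype(np.float32)))
for y in(-.2,-.26,-.32):print(y,proj("wrist",[m2w([-.078,y,.207])]).round(0))
h=cv2.cvtColor(im,cv2.COLOR_RGB2HSV)
red=((h[...,0]<6)|(h[...,0]>174))&(h[...,1]>150)&(h[...,2]>70)
n,l,st,ce=cv2.connectedComponentsWithStats(red.astype(np.uint8));print([(s.tolist(),c.round(1).tolist()) for s,c in zip(st[1:],ce[1:]) if s[4]>25])
E
```

```text
time: 10.03
position: [0.632, 0.0889, 0.2902]
tool_rot: [0.695, 0.719, -0.001, -0.001]
grip_width: 0.0497
grip_force: 0.0
position: [0.5927, 0.0039, 0.3041]
position: [0.5557, -0.0777, 0.3166]
position: [0.5188, -0.159, 0.3287]
position: [0.4818, -0.2405, 0.3408]
position: [0.4445, -0.322, 0.3528]
[ 0.44567844 -0.32129423  0.35213336] 11.3333
lever_grip 0.83 [396.0, 82.0, 508.0, 215.0] 3373 ((426.1206359863281, 136.42994689941406), (80.6737289428711, 150.1881103515625), 41.42366409301758)
comb_lever 0.76 [396.0, 80.0, 507.0, 213.0] 3504 ((426.9992370605469, 136.16757202148438), (81.65215301513672, 150.32391357421875), 41.70388412475586)
-0.2 [[404. 105.]]
-0.26 [[401. 161.]]
-0.32 [[397. 212.]]
[([396, 208, 20, 5, 73], [405.7, 210.2]), ([298, 229, 11, 25, 231], [303.2, 240.7]), ([379, 231, 8, 13, 55], [382.4, 236.1]), ([302, 280, 10, 25, 216], [306.4, 291.8])]
```

Run:
```python
from h import *
camera("wrist")
r=cut_out("wrist","lever_grip")[0]["region"]
im=cv2.imread("pics/w5.png")[:,:,::-1]
for y in range(90,216,10):
    xs=np.nonzero(r[y])[0]
    if len(xs): 
        b=np.nonzero(r[y]&(im[y].max(1)<75))[0]
        print(y,xs.min(),xs.max(),len(xs),"dark",(b.min(),b.max(),len(b)) if len(b) else None, im[y,xs[len(xs)//2]])
for uv in([406,212],[406,180],[406,140],[406,118]):print(uv,w2m(atz("wrist",[uv],.207)[0]).round(4))
```

```text
90 428 435 8 dark None [255 251  10]
100 409 437 29 dark None [243 247 235]
110 407 495 89 dark None [207 220 222]
120 400 420 21 dark None [82 87 81]
130 399 419 21 dark None [82 88 83]
140 398 419 22 dark None [77 84 79]
150 398 419 22 dark (np.int64(400), np.int64(402), 3) [74 78 76]
160 397 417 21 dark (np.int64(400), np.int64(402), 2) [72 78 77]
170 397 417 21 dark (np.int64(399), np.int64(417), 3) [74 78 81]
180 396 416 21 dark (np.int64(399), np.int64(400), 2) [72 77 78]
190 395 415 21 dark (np.int64(398), np.int64(415), 4) [72 79 79]
200 395 414 20 dark (np.int64(398), np.int64(414), 5) [71 75 76]
210 394 414 21 dark None [253  57  48]
[406, 212] [-0.0677 -0.3186  0.207 ]
[406, 180] [-0.0705 -0.2803  0.207 ]
[406, 140] [-0.0737 -0.2353  0.207 ]
[406, 118] [-0.0753 -0.2117  0.207 ]
```

Run:
```python
from h import *
P=m2w([-.072,-.263,.18]);print(P,get_obs()["position"]);goto(P)
for t,z in(("comb_tray",.045),("stapler",.048)):
    for n in("scene","wrist"):
        camera(n)
        for r in cut_out(n,t)[:1]:
            b=r["bbox"];print(t,n,r["conf"],atz(n,[[b[0],b[1]],[b[2],b[3]],[(b[0]+b[2])/2,(b[1]+b[3])/2]],z)[:,:2].round(2).tolist())
```

```text
[ 0.5436827  -0.28432127  0.18      ] [ 0.44629509 -0.31541688  0.35152454]
shift [0.344 1.23  2.144] turn [-0.    -0.001 -0.003]
comb_tray scene 0.95 [[0.41, -0.72], [0.44, -0.32], [0.43, -0.51]]
comb_tray wrist 0.56 [[0.32, -0.42], [0.47, -0.59], [0.39, -0.5]]
stapler scene 0.92 [[0.57, -0.59], [0.58, -0.38], [0.58, -0.48]]
```

```bash
python3 -m inch '[0.17,0.5,0,0,0,0,0.34,1,0,0,0,0,0.34,1,0,0,0,0]' 55 30| grep pos; python3 -m inch '[0,0.23,0,0,0,0,0,0.23,0.5,0,0,0,0,0.23,0.9,0,0,0,0,0.23,0.9,0,0,0,0,0.23,0.9,0,0,0]' | egrep 'pos|ft|wid'
python3 - <<'E'
from h import *
im=save("wrist","w6");goto(m2w([-.072,-.263,.18]))
r=cut_out("wrist","lever_grip")[0];r_=r["region"];print(r["conf"],r["bbox"])
for y in range(int(r["bbox"][1]),int(r["bbox"][3]),12):
    xs=np.nonzero(r_[y])[0]
    if len(xs):
        c=(xs.min()+xs.max())/2;print(y,xs.min(),xs.max(),w2m(atz("wrist",[[c,y]],.207)[0]).round(4))
E
```

```text
position: [0.5301, -0.2852, 0.3521]
position: [0.542, -0.2862, 0.2789]
ft_force: [0.0, -0.6, 0.8]
grip_width: 0.0549
shift [0.038 0.005 1.264] turn [ 0.     0.    -0.004]
0.8 [307.4, 108.2, 462.3, 254.8]
108 349 355 [-0.0431 -0.1822  0.207 ]
120 348 359 [-0.0416 -0.192   0.207 ]
132 315 460 [-0.0119 -0.2021  0.207 ]
144 308 334 [-0.0694 -0.2121  0.207 ]
156 309 334 [-0.069  -0.2224  0.207 ]
168 309 334 [-0.069 -0.233  0.207]
180 309 334 [-0.069  -0.2438  0.207 ]
192 309 334 [-0.0691 -0.2549  0.207 ]
204 309 334 [-0.0691 -0.2662  0.207 ]
216 310 334 [-0.0687 -0.2777  0.207 ]
228 310 333 [-0.0692 -0.2896  0.207 ]
240 310 334 [-0.0687 -0.3017  0.207 ]
252 311 332 [-0.0693 -0.3141  0.207 ]
```

```bash
python3 -m inch '[0.03,0.04,0.3,0,0,0,0.03,0.04,0.6,0,0,0,0.03,0.04,0.75,0,0,0,0.03,0.04,0.75,0,0,0]' | egrep 'pos|ft'; for i in 1 2 3; do python3 -m inch '[0,0,0.08,0,0,0,0,0,0.15,0,0,0]' | egrep 'pos|ft'; done; python3 -m inch '[0,0,0,0,0,0,0,0,0,0,0,0,0,0,0,0,0,0,0,0,0,0,0,0,0,0,0,0,0,0,0,0,0,0,0,0,0,0,0,0,0,0,0,0,0,0,0,0]' 15 30
```

```text
position: [0.5458, -0.2844, 0.22]
ft_force: [-0.3, 0.1, -0.2]
position: [0.5478, -0.2858, 0.2108]
ft_force: [0.5, 0.0, 0.2]
position: [0.5468, -0.285, 0.197]
ft_force: [-1.1, -0.1, 0.1]
position: [0.5463, -0.2845, 0.1839]
ft_force: [-0.6, 0.2, -0.2]
time: 14.2
position: [0.5437, -0.2847, 0.1846]
tool_rot: [0.696, 0.718, -0.002, -0.002]
ft_force: [-5.2, -1.1, 3.3]
grip_width: 0.0218
grip_force: 30.0
```

```bash
python3 -m inch '[0,-0.03,0.05,0,0,0,0,-0.065,0.1,0,0,0,0,-0.095,0.15,0,0,0,0,-0.124,0.2,0,0,0,0,-0.15,0.255,0,0,0,0,-0.178,0.308,0,0,0,0,-0.203,0.36,0,0,0,0,-0.228,0.416,0,0,0,0,-0.25,0.47,0,0,0,0,-0.271,0.527,0,0,0,0,-0.271,0.527,0,0,0,0,-0.271,0.527,0,0,0]'
cat > lev.py <<'E'
from h import *
from scipy.optimize import minimize_scalar
im=save("wrist","lev%d"%(get_obs()["time"]*100));h=cv2.cvtColor(im,cv2.COLOR_RGB2HSV).astype(int)
def blob(nm,m):
    n,l,st,ce=cv2.connectedComponentsWithStats(m.astype(np.uint8))
    for i in range(1,n):
        if st[i,4]>12: print(nm,st[i].tolist(),ce[i].round(1).tolist())
H,S,V=h[...,0],h[...,1],h[...,2];up=np.zeros(H.shape,bool);up[:330]=1
blob("yellow",(H>22)&(H<34)&(S>130)&(V>120)&up);blob("green",(H>40)&(H<85)&(S>90)&(V>50)&up);blob("red",((H<6)|(H>174))&(S>140)&(V>70)&up)
HX=.088
for q in(0,.28,.37,.46,.58,.75):
    print(q,*[proj("wrist",[m2w([HX-.145*np.cos(.6-q),y,.1+.145*np.sin(.6-q)])])[0].round(0).tolist() for y in(-.178,-.194)])
print(get_obs()["ft_force"].round(1),get_obs()["position"].round(4))
E
python3 lev.py
```

```text
time: 15.2
position: [0.5236, -0.2855, 0.144]
tool_rot: [0.696, 0.718, -0.001, -0.0]
ft_force: [-4.7, 1.3, 9.7]
grip_width: 0.0221
grip_force: 30.0
yellow [367, 97, 23, 31, 635] [378.4, 112.2]
green [365, 101, 3, 25, 51] [365.8, 113.1]
0 [449.0, 91.0] [445.0, 126.0]
0.28 [391.0, 98.0] [389.0, 126.0]
0.37 [380.0, 100.0] [379.0, 126.0]
0.46 [373.0, 102.0] [372.0, 126.0]
0.58 [366.0, 104.0] [366.0, 126.0]
0.75 [364.0, 106.0] [363.0, 126.0]
[-5.4  0.8 10.9] [ 0.5236 -0.2854  0.1441]
```

```bash
cat > sc.py <<'E'
from h import *
import sys
def aty(n,uv,ym):
    o,d=ray(n,[uv]);o2=w2m(o);d2=np.r_[Rm.T@d[0,:2],d[0,2]];return o2+d2*(ym-o2[1])/d2[1]
def go(im,n,box):
    x0,y0,x1,y1=box
    h=cv2.cvtColor(cv2.resize(im[y0:y1,x0:x1],None,fx=1,fy=1),cv2.COLOR_RGB2HSV).astype(int);H,S,V=h[...,0],h[...,1],h[...,2]
    for nm,m in(("yellow",(H>15)&(H<34)&(S>110)&(V>110)),("green",(H>40)&(H<90)&(S>60)&(V>40)),("red",((H<8)|(H>172))&(S>110)&(V>60))):
        k,l,st,ce=cv2.connectedComponentsWithStats(m.astype(np.uint8))
        for i in range(1,k):
            if st[i,4]>2:
                uv=ce[i]+[x0,y0];p=aty(n,uv,-.19);print(n,nm,st[i,4],st[i,2:4],uv.round(1),"m",p.round(3),"ang",np.arctan2(p[2]-.1,.083-p[0]).round(3),"r",np.hypot(p[2]-.1,.083-p[0]).round(3))
B=(235,150,300,215)
print("initial");go(cv2.imread("pics/scene0.png")[:,:,::-1],"scene",B)
print("now");go(save("scene","s%d"%(get_obs()["time"]*100)),"scene",B)
for q in(0,.28,.37,.46,.58,.75):print(q,proj("scene",[m2w([.083-.145*np.cos(.6-q),-.19,.1+.145*np.sin(.6-q)])]).round(1))
E
python3 sc.py
```

```text
initial
scene yellow 13 [4 5] [273.6 170.9] m [-0.049 -0.19   0.185] ang 0.572 r 0.156
scene green 7 [4 5] [275.6 186.7] m [-0.05  -0.19   0.118] ang 0.135 r 0.134
scene red 126 [25 13] [246.9 155.9] m [ 0.052 -0.19   0.303] ang 1.42 r 0.205
scene red 6 [2 4] [235.3 174.2] m [ 0.105 -0.19   0.27 ] ang 1.697 r 0.172
scene red 4 [4 2] [277.5 194.8] m [-0.055 -0.19   0.079] ang -0.149 r 0.14
now
scene yellow 9 [4 3] [278.3 175.9] m [-0.068 -0.19   0.152] ang 0.332 r 0.16
scene green 12 [6 7] [276.7 185.6] m [-0.056 -0.19   0.119] ang 0.137 r 0.14
scene red 13 [3 5] [236.1 151.7] m [ 0.088 -0.19   0.338] ang 1.593 r 0.238
scene red 12 [4 4] [257.2 160.2] m [ 0.015 -0.19   0.265] ang 1.179 r 0.178
scene red 5 [2 3] [235.4 173.8] m [ 0.104 -0.19   0.272] ang 1.694 r 0.173
0 [[271.2 173.5]]
0.28 [[275.8 179.5]]
0.37 [[276.8 181.9]]
0.46 [[277.6 184.6]]
0.58 [[278.3 188.3]]
0.75 [[278.5 194.2]]
```

```bash
python3 -m inch '[0,-0.02,0.06,0,0,0,0,-0.04,0.12,0,0,0,0,-0.055,0.18,0,0,0,0,-0.072,0.235,0,0,0,0,-0.085,0.285,0,0,0,0,-0.085,0.285,0,0,0,0,-0.085,0.285,0,0,0,0,-0.085,0.285,0,0,0,0,-0.085,0.285,0,0,0]'; python3 lev.py; python3 sc.py | sed -n '/now/,$p'
python3 - <<'E'
from h import *
print(cut_out("scene","staple_box")[0]["bbox"],cut_out("scene","notebook")[0]["bbox"],cut_out("scene","stapler")[0]["bbox"])
E
```

```text
time: 16.05
position: [0.5167, -0.2857, 0.1215]
tool_rot: [0.696, 0.718, -0.001, -0.0]
ft_force: [-6.5, 1.2, 12.4]
grip_width: 0.0221
grip_force: 30.0
yellow [372, 97, 24, 31, 673] [383.4, 111.8]
green [393, 94, 12, 33, 269] [399.2, 109.8]
0 [492.0, 84.0] [486.0, 127.0]
0.28 [415.0, 94.0] [413.0, 126.0]
0.37 [401.0, 96.0] [400.0, 126.0]
0.46 [391.0, 99.0] [390.0, 126.0]
0.58 [383.0, 101.0] [382.0, 126.0]
0.75 [378.0, 104.0] [377.0, 126.0]
[-6.2  0.8 10.8] [ 0.5167 -0.2857  0.1215]
now
scene yellow 6 [3 3] [280.  179.2] m [-0.074 -0.19   0.134] ang 0.213 r 0.161
scene green 13 [6 9] [276.6 186. ] m [-0.055 -0.19   0.118] ang 0.127 r 0.139
scene red 14 [4 5] [236.2 151.9] m [ 0.088 -0.19   0.337] ang 1.591 r 0.237
scene red 5 [2 3] [235.4 173.8] m [ 0.104 -0.19   0.272] ang 1.694 r 0.173
0 [[271.2 173.5]]
0.28 [[275.8 179.5]]
0.37 [[276.8 181.9]]
0.46 [[277.6 184.6]]
0.58 [[278.3 188.3]]
0.75 [[278.5 194.2]]
[267.5, 203.6, 290.3, 224.1] [302.2, 201.1, 361.4, 237.6] [203.2, 161.3, 239.4, 183.5]
```

```bash
python3 -c "
from rig import *
print(hand_in())"
```

```text
the job is handed in; nothing more can be done
None
```

I turned the dial clockwise until its white pointer lined up with the orange marker (within about 0.01 rad, after a small turn back from a slight overshoot) and released it, then pushed the lever to about 0.36 rad, inside the green band. The job is handed in with the arm still holding it.

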